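# Set a saw hood's lift strut, try its balance and hold it for the stay

## Task

The hood of the small white cut-off saw has a new window and its lift strut needs setting: with the hood shut, turn the black knob on the grey tower at the saw's left until the red pointer stands on the green set mark. Then lift the hood by its black lift tab until it is just past its balance point (about 45 degrees open; 50 is enough) and the strut carries it, without letting it run up to its stop at 69 degrees, and bring it back until it is just below balance, 35 to 42 degrees open, where it would fall shut by itself. Finish while still holding it there by the tab, quite still, so that I can pin the stay; leave the pointer on its mark and the other things on the table where they are.

Things in the scene. Friction and masses are not known exactly. Their poses are not given: they have to be found in the camera images.
- saw: bench saw fixed to the table: white base 265 (x) x 144 (y) x 85 mm; origin under its middle; own x points to its back (away from the robot), y to the robot's left. Grey rail housing on its left flank (own y 74 to 117 mm, top z = 66 mm) with a gear tower at own x -97 to -57, y 74 to 136, top 139 mm. Shut hood: own y -72 to 72, top z = 172 mm over x -37 to 127, front slants down to the lift tab
- knob (a joint): angle of the black fluted knob, rad, upright axis, 0 at the start; grows clockwise as seen from above. 1 rad clockwise shifts the pointer 4 mm to the back of the saw (own +x). Stays where left (turning takes up to 0.2 N m). The pointer starts 4.5 to 13.5 mm short of the mark (in own -x), so turn 1.1 to 3.4 rad clockwise, in several grasps; free travel -1.5 to 4
- knob_grip (a point): point on the knob's axis at the height to grip; the knob is a round cylinder 38 mm in diameter and 28 mm high, its top 6 mm above this point and its foot (on the tower's collar) 22 mm below it. The hood's side is 43 mm to the right of its axis, so open the fingers no wider than about 60 mm here
- pointer_tip (a point): tip of the red pointer that the knob shifts along the white scale plate on top of the rail housing, behind the knob's tower; it moves along the saw's x only
- set_mark (a point): centre of the green set mark, a 4 mm wide bar across the white scale plate, on a small green rider clamped to the plate's outer edge (its place differs from job to job; leave it there); axes as the saw's. The pointer stands on the mark when pointer_tip has the same own x (within the bar: 2 mm either way)
- hood (a joint): opening angle of the hood, rad: 0 shut, stop at 1.2. Hood with tab: 0.95 kg. Pointer on the mark: it balances at 0.785 (within 0.04), falls shut below that, is pushed open by the strut above it (as found it balances at about 0.84). Lift needed at the tab: 3.5 N at 0, 1.4 N at 0.4, 0.6 N at 0.6, 0 at balance, 0.6 N downwards at 1.0; hardly any friction
- hood_hinge (a point): middle of the hood's hinge line at the back of the saw, 100 mm above the table; the hinge line is the saw's y; axes as the saw's
- tab_grip (a point): point to grip in the lift tab, 264 mm in front of the hinge line and 4 mm below it when the hood is shut; turns about the hinge with the hood (about 180 mm higher at balance)
- lift_tab: black lift tab at the middle of the hood's front edge: 32 mm wide (along the saw's y), 14 mm thick, stands 50 mm out from the hood; origin in its root; when shut its own x points to the back of the saw; it tips with the hood (own y stays level). Grip it across its 32 mm width from above; it may pivot between the finger pads as the hood turns
- levelling_press: green hand press fixed on the table to the right of the saw, only in the way: base 180 x 130 mm, head 230 mm high; its lever is swung down towards the robot and ends in a black ball about 190 mm above the table (top 210 mm), 150 mm nearer the robot than the origin
- sample_tray: dark grey slotted plastic specimen tray, 110 x 200 x 24 mm, with four specimens in it; origin under its centre; a bystander
- petri_dish: clear plastic dish, 56 mm across, 14 mm high; a bystander
- tweezers: steel tweezers lying flat, 128 mm long; a bystander
- marker_2: white marker pen with a black cap, 132 mm long, lying; a bystander
- paste_syringe_2: white paste syringe with a yellow sleeve, 126 mm long, lying beyond the press; a bystander

How it is judged:
By the outcome, as a careful person would: the job done as asked, in the order asked, and still so for the second after the job is handed in, while the arm keeps its last pose, push and grip.
It also fails if it takes over 72 s, if anything falls off the work surface, if the arm or the gripper's body presses on something with over 40 N, if the wrist force passes 120 N, or if a joint passes its speed limit or range.

## Robot

A 6-joint arm with a two-finger parallel gripper is mounted at the origin on a cart in front of the work surface, level with it; the furniture and walls round the work are solid. World frame = base frame: x ahead of the robot, y to its left, z up, the work surface at z = 0. Lengths are in m, angles in rad, forces in N, time in s.
With the tool pointing down it reaches from about 0.3 to 0.775 m from the base axis. Payload 14.6 kg.
Tool frame: the origin (TCP) lies on the centre line of the jaws, within the pads' length; the fingertips stand 14 mm ahead of it and the grasp point (between the pads) lies 5 mm behind it (arm.finger_overhang is the distance from the TCP to the fingertips, in m); z points along the fingers, y is the line along which they close (so a half turn about z gives the same grasp; the last joint's range is limited). The gripper opens to 85 mm and grips with 20 to 120 N. Pads are 22 mm wide; open, the fingers measure 114 mm over their backs; the gripper's body (76 mm by 85 mm) begins 54 mm behind the grasp point. The pads swing forward as they close: fully open they stand 13 mm farther back than shut.
Start: joints at [-1.281, 0.3, 1.521, -0, 1.321, -0.067], TCP at [0.192, -0.515, 0.245] pointing down, gripper open.
Joint ranges: [-3.03, 3.03], [-0.79, 2.21], [0.23, 2.52], [-1.04, 4.18], [0, 3.07], [-2.55, 2.55]. Speed limits (rad/s): [2.22, 2.22, 2.57, 3.14, 3.14, 3.14].

## Interface

Orientations are given as a unit quaternion [w, x, y, z].
In Python, from bench import arm gives the robot as it stands.
- The arm moves only by the tool step_hand, called in YAML: its name, and indented under it one key for each argument. Schema: {"type":"object","properties":{"increments":{"type":"array","items":{"type":"object","properties":{"jaw":{"type":"number"},"d":{"type":"array","items":{"type":"number"},"minItems":3,"maxItems":3},"rot":{"type":"array","items":{"type":"number"},"minItems":3,"maxItems":3}},"additionalProperties":false,"required":["jaw"]},"minItems":1,"maxItems":12},"only":{"type":"string"},"quiet":{"type":"boolean"},"lines":{"type":"string"}},"required":["increments"],"additionalProperties":false}. increments is a list of rows, 1 to 12 of them, each an object with the fields jaw (the finger opening in m), d (a list: dx, dy, dz in a scale on which 1.0 is 0.75 m), rot (a list: a rotation vector rx, ry, rz in a scale on which 1.0 is 2 pi rad); a field left out counts as zero (the opening has to be given); each row is the pose to reach, as a shift and turn from the pose commanded when the call began, along the tool's axes at that moment; what a row does not reach only later rows make up. A row lasts 1/12 s, in which the tool goes at most 0.0417 m and 0.125 rad, less where a joint would pass 70% of its speed; a pose out of reach is approached as far as the arm can. The fingers move at their own pace and stop on an object; the grip force is fixed at half the most. Time passes only in rows, so rows that do not move let the fingers close. The tool returns the time, the measured TCP pose, the force, the opening and the grip force at its end. only (a regular expression) keeps the lines of the reply that match it, lines (a string "A,B") keeps lines A to B, and quiet returns only ok. A shift or turn number past 1, either way, is cut back to 1. Input that does not fit is refused with a message, and nothing moves.
- arm.get_obs(): the state, without advancing time (a new reading comes with each control period).
- arm.snapshot(name): name is "scene" or "top" or "wrist"; returns a dict with "img" (480x640x3 uint8, red, green, blue), "fx", "fy", "cx", "cy" (pixels), "dist_coeffs" ([k1, k2, p1, p2, k3] as OpenCV has them; the pictures are not rectified), "R" (3x3) and "t" (3): a world point X has camera coordinates R X + t; the wrist camera has in their place "tool_from_camera" (4x4, takes a point from camera to tool coordinates, whose origin is the TCP and whose axes are the flange's). Camera axes: x right, y down, z forward; pixel columns grow to the right and rows downward; lengths in m; the calibration is good to about 2 mm. A picture is of the moment at which its call begins: read the wrist's pose just before it. There is no depth.
- arm.sign_off(): hands the job in; it is judged then, once.
The state is a dict: "t": time; "q": joint angles; "qd": joint speeds; "joint_efforts": joint torques, N m; "tcp_pos": TCP position; "tcp_rot": TCP orientation; "force": force on the tool from outside, world axes, zero at the start; "wrist_torque": the same for the moment, N m; "width": finger opening in m; "grip_force": force on a finger pad.
Only numpy, scipy, OpenCV 4.12 (cv2) and the standard library are available. Lean on these libraries where they do the work, as an engineer would, in place of code of your own. Each camera call takes 0.05 s, during which the arm holds its last target. There are 200 camera calls.

## Working session

There is one attempt and no reset: what is moved stays moved. The work goes in short steps, Python scripts to look and compute and a tool call to move; the robot and the scene stay as the last step left them, time stands still between calls to the robot, and variables do not carry over. Pictures are saved under pics/ and viewed, at most 10 in all, crops included, and the job is handed in when it is done.

```bash
ls; mkdir -p pics
```

Run:
```python
from bench import arm
import cv2,pickle
o=arm.get_obs();print(o['t'],o['tcp_pos'],o['tcp_rot'],o['width'])
d={}
for n in ['scene','top']:
    s=arm.snapshot(n);d[n]=s;cv2.imwrite(f'pics/{n}0.png',s['img'][:,:,::-1]);print(n,s['fx'],s['R'],s['t'],s['dist_coeffs'])
pickle.dump(d,open('s0.pkl','wb'))
```

```text
bench.py
pics
0.0 [ 0.19205166 -0.51514153  0.24471295] [-5.72396395e-04  9.84125692e-01  1.77471943e-01 -6.97506190e-05] 0.08530845667470516
scene 437.08535040066124 [[-0.70221209 -0.71189388 -0.0102608 ]
 [-0.4093351   0.41547605 -0.81229578]
 [ 0.58253151 -0.56620381 -0.58315545]] [0.36268912 0.3718501  0.56858906] [0.01685677 0.         0.         0.         0.        ]
top 440.1784001770964 [[-0.01164386 -0.99992519 -0.00374681]
 [-0.98924881  0.01206565 -0.14574368]
 [ 0.14577798  0.00200951 -0.98931529]] [-0.03878039  0.58402503  0.98214201] [-0.01434407  0.          0.          0.          0.        ]
```

View pics/scene0.png

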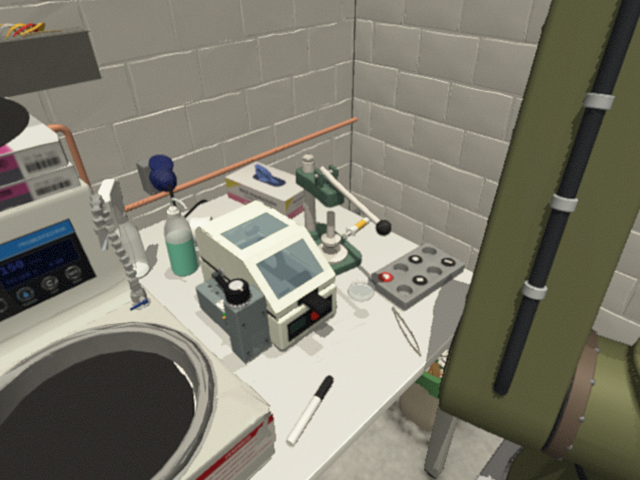

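View pics/top0.png

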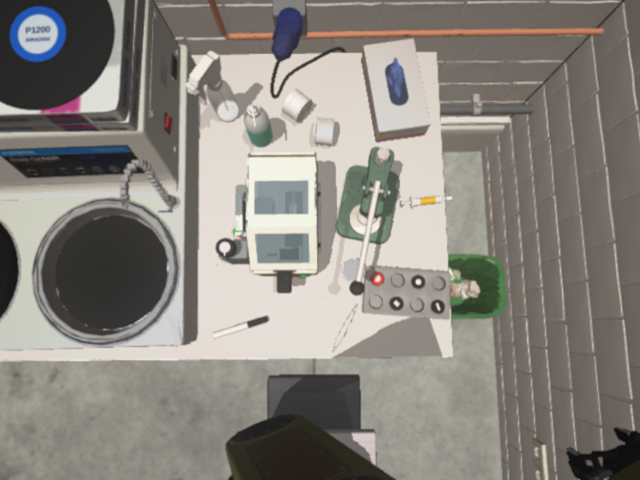

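The top view shows the knob near (226,246), the tab near (285,282), and the pointer and green mark near (238,230). The scene view shows the knob near (236,288) and the tab near (318,302). Next I'll enlarge both.

Create h.py:
```python
import numpy as np,cv2
from scipy.spatial.transform import Rotation as Ro
def T(s,o=None):
    if 'R' in s: return np.array(s['R']),np.array(s['t'])
    M=np.array(s['tool_from_camera']); q=o['tcp_rot']; Rt=Ro.from_quat([q[1],q[2],q[3],q[0]]).as_matrix()
    Rwc=Rt@M[:3,:3]; p=np.array(o['tcp_pos'])+Rt@M[:3,3]
    return Rwc.T,-Rwc.T@p
def K(s): return np.array([[s['fx'],0,s['cx']],[0,s['fy'],s['cy']],[0,0,1.]])
def ray(s,uv,o=None):
    R,t=T(s,o);n=cv2.undistortPoints(np.array([[uv]],float),K(s),np.array(s['dist_coeffs']))[0,0]
    d=R.T@np.array([n[0],n[1],1]);return -R.T@t,d/np.linalg.norm(d)
def tri(rs):
    A=sum(np.eye(3)-np.outer(d,d) for c,d in rs);b=sum((np.eye(3)-np.outer(d,d))@c for c,d in rs)
    X=np.linalg.solve(A,b);return X.round(4),[round(float(np.linalg.norm(np.cross(X-c,d))),4) for c,d in rs]
def onz(s,uv,z,o=None):
    c,d=ray(s,uv,o);return (c+d*(z-c[2])/d[2]).round(4)
def proj(s,X,o=None):
    R,t=T(s,o);return cv2.projectPoints(np.array(X,float).reshape(-1,3),cv2.Rodrigues(R)[0],t,K(s),np.array(s['dist_coeffs']))[0].reshape(-1,2).round(1)
```

Run:
```python
import pickle,cv2,numpy as np
d=pickle.load(open('s0.pkl','rb'))
a=d['top']['img'][145:305,205:338];b=d['scene']['img'][190:360,190:345]
a=cv2.resize(a,None,fx=3,fy=3,interpolation=2);b=cv2.resize(b,None,fx=2.6,fy=2.6,interpolation=2)
o=np.zeros((480,802,3),np.uint8);o[:480,:399]=a;o[:442,399:802]=b
cv2.imwrite('pics/c0.png',o[:,:800,::-1])
```

```text
(no output)
```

View pics/c0.png

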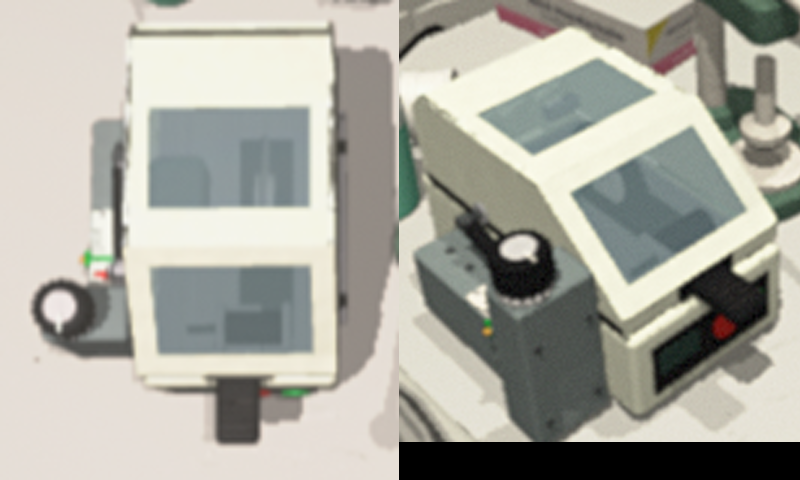

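The enlarged crop shows the knob's top disc at crop (62,306) in the top view and (519,247) in the scene view. The tab's tip runs across (217..259,442), the flat hood top has corners (130,248), (334,248), (132,36), (333,36), the green mark is near (97,259) and the red pointer near (100,272).

Run:
```python
import pickle;from h import *
d=pickle.load(open('s0.pkl','rb'));t,s=d['top'],d['scene']
P=lambda u,v:(u/3+205,v/3+145); S=lambda u,v:((u-399)/2.6+190,v/2.6+190)
print('knobtop',tri([ray(t,P(62,306)),ray(s,S(519,246))]))
for c in [(130,248),(334,248),(132,36),(333,36)]: print(onz(t,P(*c),.172))
for c in [(217,442),(259,442),(219,380),(261,380)]: print('tab',onz(t,P(*c),.103))
print('mark',onz(t,P(97,259),.07),onz(t,P(101,273),.07))
# tab tip corners in both
print(tri([ray(t,P(217,442)),ray(s,S(734,316))]),tri([ray(t,P(259,442)),ray(s,S(768,292))]))
```

```text
knobtop (array([0.5587, 0.1538, 0.1656]), [0.0019, 0.0019])
[0.5959 0.1053 0.172 ]
[ 0.5941 -0.0337  0.172 ]
[0.7462 0.1059 0.172 ]
[ 0.7443 -0.0344  0.172 ]
tab [0.4661 0.0529 0.103 ]
tab [0.4658 0.0227 0.103 ]
tab [0.5107 0.0516 0.103 ]
tab [0.5103 0.0212 0.103 ]
mark [0.6064 0.1479 0.07  ] [0.5955 0.1447 0.07  ]
(array([0.4682, 0.0551, 0.0983]), [0.0026, 0.0026]) (array([0.4675, 0.0243, 0.0997]), [0.0022, 0.0022])
```

The manual's scale: shifts go in shares of 0.75 m and turns go in shares of 2 pi rad. Converting my numbers, 0.5 m is 0.6667, -0.41 m is -0.5467, -1.1 rad is -0.1751.

step_hand:
  increments:
    - {"jaw":0.06,"d":[0,0,-0.0667]}
    - {"jaw":0.06,"d":[0.6667,-0.5467,-0.0867],"rot":[0,0,-0.1751]}
    - {"jaw":0.06,"d":[0.6667,-0.5467,-0.0867],"rot":[0,0,-0.1751]}
    - {"jaw":0.06,"d":[0.6667,-0.5467,-0.0867],"rot":[0,0,-0.1751]}
    - {"jaw":0.06,"d":[0.6667,-0.5467,-0.0867],"rot":[0,0,-0.1751]}
    - {"jaw":0.06,"d":[0.6667,-0.5467,-0.0867],"rot":[0,0,-0.1751]}
    - {"jaw":0.06,"d":[0.6667,-0.5467,-0.0867],"rot":[0,0,-0.1751]}
    - {"jaw":0.06,"d":[0.6667,-0.5467,-0.0867],"rot":[0,0,-0.1751]}
    - {"jaw":0.06,"d":[0.6667,-0.5467,-0.0867],"rot":[0,0,-0.1751]}
    - {"jaw":0.06,"d":[0.6667,-0.5467,-0.0867],"rot":[0,0,-0.1751]}
    - {"jaw":0.06,"d":[0.6667,-0.5467,-0.0867],"rot":[0,0,-0.1751]}
    - {"jaw":0.06,"d":[0.6667,-0.5467,-0.0867],"rot":[0,0,-0.1751]}

```text
t: 1.1
tcp_pos: [0.423, -0.1174, 0.3036]
tcp_rot: [0.0, 0.746, 0.666, 0.0]
force: [0.4, -0.5, -0.0]
width: 0.0599
grip_force: 0.0
```

Create st.py:
```python
import sys;from h import *;from bench import arm
# st.py x y z yaw : shift in tool axes to reach world TCP pose (tool pointing down)
o=arm.get_obs();q=o['tcp_rot'];R=Ro.from_quat([q[1],q[2],q[3],q[0]])
yaw=np.arctan2(R.as_matrix()[1,0],R.as_matrix()[0,0])
print('t',o['t'],'tcp',o['tcp_pos'].round(4),'yaw',round(yaw,4),'q',o['q'].round(3),'F',np.round(o['force'],1),'w',round(o['width'],4),'g',o['grip_force'])
if len(sys.argv)>4:
    a=[float(v) for v in sys.argv[1:5]]
    Rg=Ro.from_euler('z',a[3])*Ro.from_euler('x',np.pi)
    print('shift',R.inv().apply(np.array(a[:3])-o['tcp_pos']).round(4),'rot',(R.inv()*Rg).as_rotvec().round(3))
```

```bash
python3 st.py .545 .15 .32 1.571
```

```text
t 1.1 tcp [ 0.423  -0.1174  0.3036] yaw 1.4574 q [-0.354  0.005  1.725 -0.     1.412 -0.241] F [ 0.4 -0.5 -0. ] w 0.0599 g 0.0
shift [ 0.2795  0.091  -0.0164] rot [ 0.     0.    -0.114]
```

To row units: 0.28 m is 0.3733, 0.09 m is 0.12, -0.114 rad is -0.0181.

step_hand:
  increments:
    - {"jaw":0.06,"d":[0.3733,0.12,-0.0213],"rot":[0,0,-0.0181]}
    - {"jaw":0.06,"d":[0.3733,0.12,-0.0213],"rot":[0,0,-0.0181]}
    - {"jaw":0.06,"d":[0.3733,0.12,-0.0213],"rot":[0,0,-0.0181]}
    - {"jaw":0.06,"d":[0.3733,0.12,-0.0213],"rot":[0,0,-0.0181]}
    - {"jaw":0.06,"d":[0.3733,0.12,-0.0213],"rot":[0,0,-0.0181]}
    - {"jaw":0.06,"d":[0.3733,0.12,-0.0213],"rot":[0,0,-0.0181]}
    - {"jaw":0.06,"d":[0.3733,0.12,-0.0213],"rot":[0,0,-0.0181]}
    - {"jaw":0.06,"d":[0.3733,0.12,-0.0213],"rot":[0,0,-0.0181]}
    - {"jaw":0.06,"d":[0.3733,0.12,-0.0213],"rot":[0,0,-0.0181]}
    - {"jaw":0.06,"d":[0.3733,0.12,-0.0213],"rot":[0,0,-0.0181]}

```text
t: 1.93
tcp_pos: [0.5436, 0.1481, 0.3189]
tcp_rot: [-0.0, 0.707, 0.707, -0.001]
force: [-0.2, -0.4, 1.1]
width: 0.0603
grip_force: 0.0
```

Create snap.py:
```python
import sys,pickle;from h import *;from bench import arm
n,name=sys.argv[1:3]
o=arm.get_obs();s=arm.snapshot(n);pickle.dump((s,{k:o[k] for k in('tcp_pos','tcp_rot')}),open(name+'.pkl','wb'))
cv2.imwrite(f'pics/{name}.png',s['img'][:,:,::-1])
if n=='wrist':print(s['tool_from_camera'],s['fx'])
```

```bash
python3 st.py; python3 snap.py wrist w1
```

```text
t 1.9333 tcp [0.5436 0.1481 0.3189] yaw 1.5712 q [ 0.201  0.287  1.368 -0.     1.488  0.201] F [-0.2 -0.4  1.1] w 0.0603 g 0.0
[[ 2.56784762e-04 -9.61627259e-01 -2.74359159e-01  6.87173726e-02]
 [ 9.99999331e-01  5.56358473e-04 -1.01409001e-03 -1.58876870e-04]
 [ 1.12781864e-03 -2.74358715e-01  9.61626759e-01 -1.28506259e-01]
 [ 0.00000000e+00  0.00000000e+00  0.00000000e+00  1.00000000e+00]] 349.5487235684247
```

View pics/w1.png

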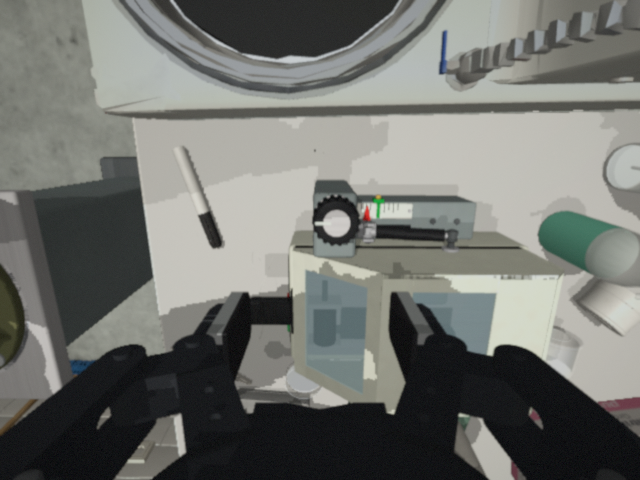

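The wrist view shows the knob's top at about (336,221), the red pointer near (367,212) with its tip up, the green mark near (379,207), and the tab at (270,310). I'll enlarge the scale region.

Run:
```python
import cv2
a=cv2.imread('pics/w1.png')[180:255,305:425]
cv2.imwrite('pics/w1c.png',cv2.resize(a,None,fx=6,fy=6,interpolation=2))
```

```text
(no output)
```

View pics/w1c.png

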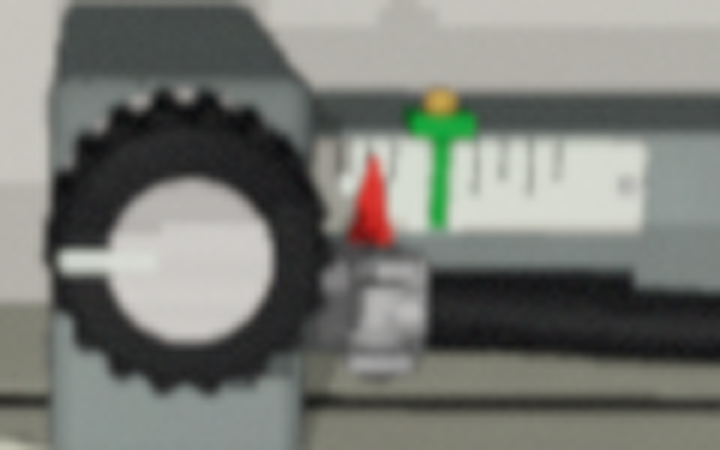

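Run:
```python
import pickle;from h import *
d=pickle.load(open('s0.pkl','rb'));t,s=d['top'],d['scene'];w,o=pickle.load(open('w1.pkl','rb'))
P=lambda u,v:(u/3+205,v/3+145); S=lambda u,v:((u-399)/2.6+190,v/2.6+190)
print('knob',tri([ray(w,(336.75,223.3),o),ray(s,S(519,246))]),tri([ray(w,(336.75,223.3),o),ray(t,P(62,306)),ray(s,S(519,246))]),onz(w,(336.75,223.3),.166,o))
for z in(.066,.07,.074):
  a,b=onz(w,(367.2,206.3),z,o),onz(w,(378.5,206.3),z,o);print(a,b,b-a)
# knob top outline diam
print(onz(w,(305+50/6,223.3),.166,o)-onz(w,(305+325/6,223.3),.166,o))
```

```text
knob (array([0.5574, 0.1555, 0.1685]), [0.0009, 0.0009]) (array([0.558 , 0.1539, 0.1662]), [0.0008, 0.0018, 0.0021]) [0.5572 0.1541 0.166 ]
[0.5953 0.1509 0.066 ] [0.6077 0.1509 0.066 ] [0.0124 0.     0.    ]
[0.5948 0.1516 0.07  ] [0.6071 0.1516 0.07  ] [0.0123 0.     0.    ]
[0.5942 0.1523 0.074 ] [0.6064 0.1523 0.074 ] [0.0122 0.     0.    ]
[-3.77e-02 -1.00e-04  0.00e+00]
```

```bash
python3 st.py .5575 .154 .155 2.341
```

```text
t 1.9833 tcp [0.5435 0.1476 0.3193] yaw 1.5702 q [ 0.2    0.286  1.369 -0.     1.488  0.201] F [0.2 0.6 0.5] w 0.0598 g 0.0
shift [0.0065 0.0141 0.1642] rot [-0.001  0.    -0.771]
```

To row units: 0.11 m is 0.1467, 0.08 m is 0.1067, -0.771 rad is -0.1227.

step_hand:
  increments:
    - {"jaw":0.054,"d":[0.008,0.0187,0.0533],"rot":[0,0,-0.0199]}
    - {"jaw":0.054,"d":[0.008,0.0187,0.1067],"rot":[0,0,-0.0398]}
    - {"jaw":0.054,"d":[0.008,0.0187,0.1467],"rot":[0,0,-0.0597]}
    - {"jaw":0.054,"d":[0.008,0.0187,0.1467],"rot":[0,0,-0.0796]}
    - {"jaw":0.054,"d":[0.008,0.0187,0.1467],"rot":[0,0,-0.0995]}
    - {"jaw":0.054,"d":[0.008,0.0187,0.1467],"rot":[0,0,-0.1194]}
    - {"jaw":0.054,"d":[0.008,0.0187,0.1467],"rot":[0,0,-0.1227]}
    - {"jaw":0.054,"d":[0.008,0.0187,0.1467],"rot":[0,0,-0.1227]}

```text
t: 2.65
tcp_pos: [0.5577, 0.1533, 0.2099]
tcp_rot: [0.0, 0.391, 0.92, 0.0]
force: [-0.2, -0.6, -0.0]
width: 0.0541
grip_force: 0.0
```

```bash
python3 st.py .5575 .154 .155 2.341
```

```text
t 2.65 tcp [0.5577 0.1533 0.2099] yaw 2.3384 q [ 0.205  0.392  1.481 -0.     1.268 -0.563] F [-0.2 -0.6 -0. ] w 0.0541 g 0.0
shift [0.0007 0.0003 0.0549] rot [ 0.     0.    -0.003]
```

To row units: 0.055 m is 0.0733, 0.03 m is 0.04.

step_hand:
  increments:
    - {"jaw":0.054,"d":[0.0009,0,0.04]}
    - {"jaw":0.054,"d":[0.0009,0,0.0733]}
    - {"jaw":0.054,"d":[0.0009,0,0.0733]}
    - {"jaw":0.03,"d":[0.0009,0,0.0733]}
    - {"jaw":0.03,"d":[0.0009,0,0.0733]}
    - {"jaw":0.03,"d":[0.0009,0,0.0733]}
    - {"jaw":0.03,"d":[0.0009,0,0.0733]}
    - {"jaw":0.03,"d":[0.0009,0,0.0733]}

```text
t: 3.32
tcp_pos: [0.5577, 0.1548, 0.1558]
tcp_rot: [0.001, 0.39, 0.921, 0.0]
force: [-1.8, -1.5, 4.3]
width: 0.0364
grip_force: 62.3
```

```bash
python3 st.py
```

```text
t 3.3167 tcp [0.5577 0.1548 0.1558] yaw 2.3413 q [ 0.208  0.448  1.536 -0.     1.156 -0.563] F [-1.8 -1.5  4.3] w 0.0364 g 62.31524705886841
```

To row units: 1.5 rad is 0.2387.

step_hand:
  increments:
    - {"jaw":0.03,"rot":[0,0,0.0199]}
    - {"jaw":0.03,"rot":[0,0,0.0398]}
    - {"jaw":0.03,"rot":[0,0,0.0597]}
    - {"jaw":0.03,"rot":[0,0,0.0796]}
    - {"jaw":0.03,"rot":[0,0,0.0995]}
    - {"jaw":0.03,"rot":[0,0,0.1194]}
    - {"jaw":0.03,"rot":[0,0,0.1393]}
    - {"jaw":0.03,"rot":[0,0,0.1592]}
    - {"jaw":0.03,"rot":[0,0,0.179]}
    - {"jaw":0.03,"rot":[0,0,0.1989]}
    - {"jaw":0.03,"rot":[0,0,0.2188]}
    - {"jaw":0.03,"rot":[0,0,0.2387]}

```text
t: 4.32
tcp_pos: [0.5565, 0.1549, 0.1557]
tcp_rot: [-0.0, 0.914, 0.406, -0.001]
force: [-15.2, -3.1, 10.5]
width: 0.0363
grip_force: 63.3
```

step_hand:
  increments:
    - {"jaw":0.03,"rot":[0,0,0.004]}
    - {"jaw":0.03,"rot":[0,0,0.004]}

```text
t: 4.48
tcp_pos: [0.5565, 0.1549, 0.1557]
tcp_rot: [-0.0, 0.918, 0.396, -0.001]
force: [-13.8, -2.6, 11.6]
width: 0.0364
grip_force: 63.5
```

step_hand:
  increments:
    - {"jaw":0.054}
    - {"jaw":0.054}
    - {"jaw":0.054}
    - {"jaw":0.054,"d":[0,0,-0.04]}
    - {"jaw":0.054,"d":[0,0,-0.08]}
    - {"jaw":0.054,"d":[0,0,-0.12],"rot":[0,0,-0.0199]}
    - {"jaw":0.054,"d":[0,0,-0.16],"rot":[0,0,-0.0398]}
    - {"jaw":0.054,"d":[0,0,-0.16],"rot":[0,0,-0.0597]}
    - {"jaw":0.054,"d":[0,0,-0.16],"rot":[0,0,-0.0796]}
    - {"jaw":0.054,"d":[0,0,-0.16],"rot":[0,0,-0.0995]}
    - {"jaw":0.054,"d":[0,0,-0.16],"rot":[0,0,-0.1194]}
    - {"jaw":0.054,"d":[0,0,-0.16],"rot":[0,0,-0.1225]}

```text
t: 5.48
tcp_pos: [0.5574, 0.155, 0.2747]
tcp_rot: [0.0, 0.699, 0.715, 0.0]
force: [0.2, -0.2, -1.1]
width: 0.054
grip_force: 0.0
```

```bash
python3 st.py;python3 snap.py wrist w2
```

Run:
```python
import cv2
a=cv2.imread('pics/w2.png');
cv2.imwrite('pics/w2c.png',cv2.resize(a[80:280,280:480],(600,600),interpolation=2))
```

```text
t 5.4833 tcp [0.5574 0.155  0.2747] yaw 1.5928 q [0.208 0.344 1.395 0.    1.402 0.186] F [ 0.2 -0.2 -1.1] w 0.054 g 0.0
[[ 2.57924514e-04 -9.61634130e-01 -2.74335075e-01  6.87208910e-02]
 [ 9.99999304e-01  5.63906535e-04 -1.03649683e-03 -1.71513474e-04]
 [ 1.15143007e-03 -2.74334617e-01  9.61633606e-01 -1.28506849e-01]
 [ 0.00000000e+00  0.00000000e+00  0.00000000e+00  1.00000000e+00]] 349.5487235684247
```

View pics/w2c.png

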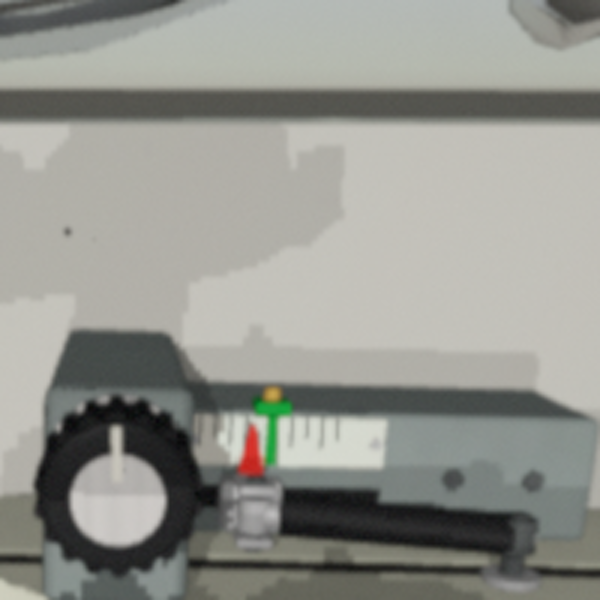

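After the first stroke the knob line has turned a quarter turn. The pointer tip is at crop (252,424) and the bar at (272.5,430).

Run:
```python
import pickle;from h import *
w,o=pickle.load(open('w2.pkl','rb'))
# red/green centroid rows by colour
im=w['img'].astype(int);r,g,b=im[...,0],im[...,1],im[...,2]
for nm,m in(('red',(r>150)&(g<100)&(b<100)),('green',(g>120)&(r<90)&(b<110))):
  m[:,:330]=0;m[:,420:]=0;m[:200]=0;m[250:]=0
  for y in np.unique(np.where(m)[0]): x=np.where(m[y])[0];print(nm,y,x.min(),x.max())
z=.07;a=onz(w,(364,221.3),z,o);c=onz(w,(370.8,221.3),z,o);print(a,c,c-a)
```

```bash
python3 st.py .557 .1545 .155 2.341
```

```text
red 223 363 364
red 224 363 364
red 225 362 365
red 226 362 365
red 227 362 365
red 228 362 365
red 229 362 365
red 230 362 365
red 231 362 365
red 232 361 366
red 233 361 366
red 234 360 366
red 235 360 367
red 236 360 367
red 237 360 366
green 214 366 376
green 215 365 376
green 216 365 376
green 217 365 376
green 218 369 372
green 219 370 371
green 220 370 371
green 221 370 371
green 222 370 371
green 223 370 371
green 224 370 371
green 225 369 371
green 226 369 371
green 227 369 371
green 228 369 371
green 229 369 371
green 230 369 371
green 231 369 371
green 232 369 371
green 233 369 371
green 234 369 370
[0.6004 0.1524 0.07  ] [0.6071 0.1525 0.07  ] [6.7e-03 1.0e-04 0.0e+00]
t 5.5333 tcp [0.5574 0.155  0.2747] yaw 1.5878 q [0.208 0.344 1.395 0.    1.402 0.191] F [-0.4  0.1  0.3] w 0.0537 g 0.0
shift [-0.0005 -0.0005  0.1197] rot [ 0.     0.    -0.753]
```

To row units: 0.12 m is 0.16, 0.105 m is 0.14, -0.78 rad is -0.1241.

step_hand:
  increments:
    - {"jaw":0.054,"d":[0,0,0.0533],"rot":[0,0,-0.0199]}
    - {"jaw":0.054,"d":[0,0,0.0667],"rot":[0,0,-0.0398]}
    - {"jaw":0.054,"d":[0,0,0.0667],"rot":[0,0,-0.0597]}
    - {"jaw":0.054,"d":[0,0,0.0667],"rot":[0,0,-0.0796]}
    - {"jaw":0.054,"d":[0,0,0.08],"rot":[0,0,-0.0995]}
    - {"jaw":0.054,"d":[0,0,0.1067],"rot":[0,0,-0.1194]}
    - {"jaw":0.054,"d":[0,0,0.14],"rot":[0,0,-0.1241]}
    - {"jaw":0.054,"d":[0,0,0.16],"rot":[0,0,-0.1241]}
    - {"jaw":0.054,"d":[0,0,0.16],"rot":[0,0,-0.1241]}

```text
t: 6.28
tcp_pos: [0.5561, 0.1547, 0.1513]
tcp_rot: [-0.002, 0.38, 0.925, -0.001]
force: [-0.8, -1.4, -0.7]
width: 0.0538
grip_force: 0.0
```

step_hand:
  increments:
    - {"jaw":0.03}
    - {"jaw":0.03}
    - {"jaw":0.03}
    - {"jaw":0.03}
    - {"jaw":0.03}

```text
t: 6.7
tcp_pos: [0.5577, 0.155, 0.1556]
tcp_rot: [0.001, 0.378, 0.926, 0.0]
force: [-2.7, -1.4, 5.1]
width: 0.0362
grip_force: 61.0
```

step_hand:
  increments:
    - {"jaw":0.03,"rot":[0,0,0.0199]}
    - {"jaw":0.03,"rot":[0,0,0.0398]}
    - {"jaw":0.03,"rot":[0,0,0.0597]}
    - {"jaw":0.03,"rot":[0,0,0.0796]}
    - {"jaw":0.03,"rot":[0,0,0.0995]}
    - {"jaw":0.03,"rot":[0,0,0.1194]}
    - {"jaw":0.03,"rot":[0,0,0.1393]}
    - {"jaw":0.03,"rot":[0,0,0.1592]}
    - {"jaw":0.03,"rot":[0,0,0.179]}
    - {"jaw":0.03,"rot":[0,0,0.1989]}
    - {"jaw":0.03,"rot":[0,0,0.2188]}
    - {"jaw":0.03,"rot":[0,0,0.2387]}

```text
t: 7.7
tcp_pos: [0.5567, 0.155, 0.1555]
tcp_rot: [-0.0, 0.909, 0.417, -0.001]
force: [-12.3, -0.8, 10.5]
width: 0.0364
grip_force: 62.0
```

step_hand:
  increments:
    - {"jaw":0.03,"rot":[0,0,0.0159]}
    - {"jaw":0.03,"rot":[0,0,0.0159]}
    - {"jaw":0.03,"rot":[0,0,0.0159]}

```text
t: 7.95
tcp_pos: [0.5566, 0.155, 0.1555]
tcp_rot: [-0.0, 0.928, 0.374, -0.001]
force: [-13.0, -2.2, 10.2]
width: 0.0365
grip_force: 62.1
```

```bash
python3 st.py
```

```text
t 7.95 tcp [0.5566 0.155  0.1555] yaw 0.7659 q [0.208 0.448 1.537 0.    1.159 1.013] F [-13.   -2.2  10.2] w 0.0365 g 62.075021266937256
```

step_hand:
  increments:
    - {"jaw":0.054}
    - {"jaw":0.054}
    - {"jaw":0.054}
    - {"jaw":0.054,"d":[0,0,-0.04]}
    - {"jaw":0.054,"d":[0,0,-0.08]}
    - {"jaw":0.054,"d":[0,0,-0.12],"rot":[0,0,-0.0199]}
    - {"jaw":0.054,"d":[0,0,-0.16],"rot":[0,0,-0.0398]}
    - {"jaw":0.054,"d":[0,0,-0.16],"rot":[0,0,-0.0597]}
    - {"jaw":0.054,"d":[0,0,-0.16],"rot":[0,0,-0.0796]}
    - {"jaw":0.054,"d":[0,0,-0.16],"rot":[0,0,-0.0995]}
    - {"jaw":0.054,"d":[0,0,-0.16],"rot":[0,0,-0.1194]}
    - {"jaw":0.054,"d":[0,0,-0.16],"rot":[0,0,-0.1273]}

```text
t: 8.95
tcp_pos: [0.5574, 0.155, 0.2746]
tcp_rot: [0.0, 0.706, 0.708, 0.0]
force: [-0.2, -1.1, -0.4]
width: 0.0543
grip_force: 0.0
```

step_hand:
  increments:
    - {"jaw":0.054}
    - {"jaw":0.054}

```text
t: 9.12
tcp_pos: [0.5574, 0.155, 0.2746]
tcp_rot: [0.0, 0.709, 0.705, 0.0]
force: [-0.0, 0.3, -0.4]
width: 0.054
grip_force: 0.0
```

```bash
python3 st.py;python3 snap.py wrist w3
```

Run:
```python
import cv2,pickle;from h import *
a=cv2.imread('pics/w3.png');
cv2.imwrite('pics/w3c.png',cv2.resize(a[190:290,280:400],(720,600),interpolation=2))
w,o=pickle.load(open('w3.pkl','rb'))
im=w['img'].astype(int);r,g,b=im[...,0],im[...,1],im[...,2]
for nm,m in(('red',(r>150)&(g<100)&(b<100)),('green',(g>120)&(r<90)&(b<110))):
  m[:,:330]=0;m[:,420:]=0;m[:200]=0;m[250:]=0
  print(nm,[(y,x.min(),x.max()) for y in np.unique(np.where(m)[0]) for x in [np.where(m[y])[0]]])
```

```text
t 9.1167 tcp [0.5574 0.155  0.2746] yaw 1.5646 q [0.208 0.344 1.395 0.    1.402 0.214] F [-0.   0.3 -0.4] w 0.054 g 0.0
[[ 2.57728110e-04 -9.61625300e-01 -2.7436
[... 685 characters left out ...]
30), np.int64(368), np.int64(372)), (np.int64(231), np.int64(368), np.int64(373)), (np.int64(232), np.int64(368), np.int64(373)), (np.int64(233), np.int64(367), np.int64(373)), (np.int64(234), np.int64(367), np.int64(374)), (np.int64(235), np.int64(366), np.int64(374)), (np.int64(236), np.int64(367), np.int64(373))]
green [(np.int64(212), np.int64(368), np.int64(368)), (np.int64(213), np.int64(366), np.int64(376)), (np.int64(214), np.int64(365), np.int64(376)), (np.int64(215), np.int64(365), np.int64(376)), (np.int64(216), np.int64(366), np.int64(376)), (np.int64(217), np.int64(369), np.int64(372)), (np.int64(218), np.int64(370), np.int64(371)), (np.int64(219), np.int64(370), np.int64(370))]
```

View pics/w3c.png

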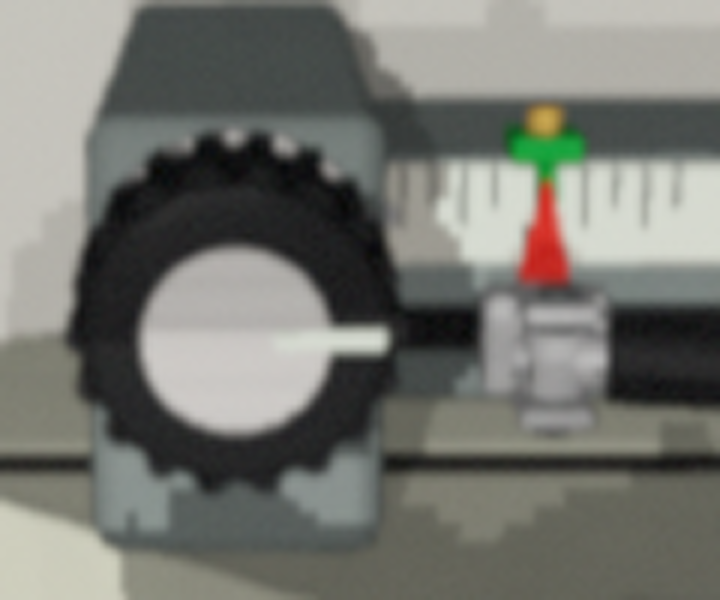

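The pointer now stands on the mark, with red at column 370.5 and green at 370.5. Next is the tab: I'll hover behind it with the wrist camera on the robot's side.

```bash
python3 st.py .53 .038 .275 3.1316
```

Run:
```python
import pickle;from h import *
t=pickle.load(open('s0.pkl','rb'))['top'];print('ball',onz(t,(357,288),.19))
```

```text
t 9.1667 tcp [0.5574 0.1549 0.2746] yaw 1.5644 q [ 0.208  0.344  1.395 -0.     1.402  0.214] F [-0.6 -0.4  1. ] w 0.054 g 0.0
shift [-0.1171 -0.0266 -0.0005] rot [ 0.     0.    -1.567]
ball [ 0.4698 -0.1125  0.19  ]
```

To row units: -0.117 m is -0.156, -0.06 m is -0.08, -1.5 rad is -0.2387.

step_hand:
  increments:
    - {"jaw":0.06,"d":[-0.04,-0.0133,0],"rot":[0,0,-0.0199]}
    - {"jaw":0.06,"d":[-0.08,-0.0267,0],"rot":[0,0,-0.0398]}
    - {"jaw":0.06,"d":[-0.12,-0.0355,0],"rot":[0,0,-0.0597]}
    - {"jaw":0.06,"d":[-0.156,-0.0355,0],"rot":[0,0,-0.0796]}
    - {"jaw":0.06,"d":[-0.156,-0.0355,0],"rot":[0,0,-0.0995]}
    - {"jaw":0.06,"d":[-0.156,-0.0355,0],"rot":[0,0,-0.1194]}
    - {"jaw":0.06,"d":[-0.156,-0.0355,0],"rot":[0,0,-0.1393]}
    - {"jaw":0.06,"d":[-0.156,-0.0355,0],"rot":[0,0,-0.1592]}
    - {"jaw":0.06,"d":[-0.156,-0.0355,0],"rot":[0,0,-0.179]}
    - {"jaw":0.06,"d":[-0.156,-0.0355,0],"rot":[0,0,-0.1989]}
    - {"jaw":0.06,"d":[-0.156,-0.0355,0],"rot":[0,0,-0.2188]}
    - {"jaw":0.06,"d":[-0.156,-0.0355,0],"rot":[0,0,-0.2387]}

```text
t: 10.17
tcp_pos: [0.5303, 0.038, 0.2745]
tcp_rot: [0.0, 0.035, 0.999, 0.0]
force: [-0.7, 0.3, -0.6]
width: 0.06
grip_force: 0.0
```

step_hand:
  increments:
    - {"jaw":0.06,"rot":[0,0,-0.0107]}
    - {"jaw":0.06,"rot":[0,0,-0.0107]}
    - {"jaw":0.06,"rot":[0,0,-0.0107]}

```text
t: 10.42
tcp_pos: [0.5303, 0.038, 0.2745]
tcp_rot: [0.0, 0.006, 1.0, -0.0]
force: [-0.6, 0.6, 0.5]
width: 0.0603
grip_force: 0.0
```

```bash
python3 st.py .49 .038 .275 3.1316; python3 snap.py wrist w4
```

```text
t 10.4167 tcp [0.5303 0.038  0.2745] yaw 3.13 q [ 0.003  0.237  1.532 -0.     1.372 -1.556] F [-0.6  0.6  0.5] w 0.0603 g 0.0
shift [ 0.0403 -0.0005 -0.0005] rot [-0.     0.    -0.002]
[[ 2.58850187e-04 -9.62232058e-01 -2.72230415e-01  6.94487716e-02]
 [ 9.99999349e-01  5.51649952e-04 -9.99025953e-04 -5.81282613e-04]
 [ 1.11147069e-03 -2.72229980e-01  9.62231574e-01 -1.28506694e-01]
 [ 0.00000000e+00  0.00000000e+00  0.00000000e+00  1.00000000e+00]] 349.5487235684247
```

View pics/w4.png

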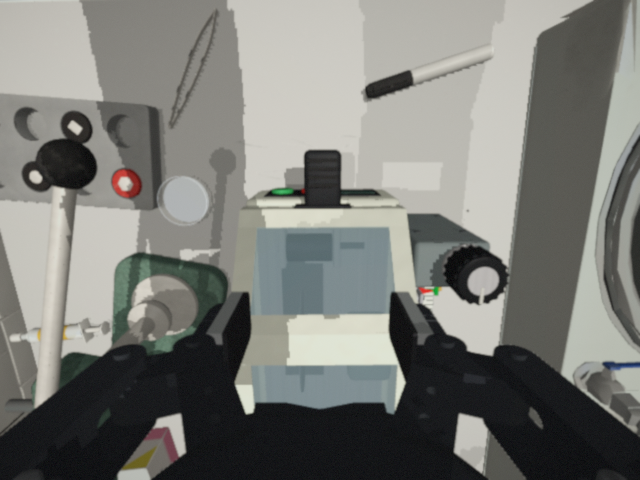

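The tab spans columns 305–341, with its tip edge at row 150 and its root at row 206. The ball at (66,165) is well clear.

Run:
```python
import pickle;from h import *
d=pickle.load(open('s0.pkl','rb'));t,s=d['top'],d['scene'];w,o=pickle.load(open('w4.pkl','rb'))
P=lambda u,v:(u/3+205,v/3+145); S=lambda u,v:((u-399)/2.6+190,v/2.6+190)
for wu,tu,su in[((341,151),(217,442),(734,316)),((305,151),(259,442),(768,292))]:
  print(tri([ray(w,wu,o),ray(t,P(*tu))]),tri([ray(w,wu,o),ray(s,S(*su))]),tri([ray(w,wu,o),ray(s,S(*su)),ray(t,P(*tu))]))
for u in[(341,151),(305,151),(341,206),(305,206)]:print(onz(w,u,.103,o),onz(w,u,.096,o))
print(onz(w,(485,281),.167,o))
```

```text
(array([0.4673, 0.0586, 0.0501]), [0.0006, 0.0006]) (array([0.4672, 0.0571, 0.1008]), [0.0018, 0.0018]) (array([0.4672, 0.0556, 0.0994]), [0.0013, 0.0029, 0.0025])
(array([0.4663, 0.0247, 0.0762]), [0.0004, 0.0004]) (array([0.4664, 0.0267, 0.1025]), [0.0013, 0.0013]) (array([0.4666, 0.025 , 0.1007]), [0.0013, 0.0023, 0.0023])
[0.4659 0.0558 0.103 ] [0.466  0.0562 0.096 ]
[0.4655 0.0259 0.103 ] [0.4657 0.0256 0.096 ]
[0.5119 0.056  0.103 ] [0.5131 0.0564 0.096 ]
[0.5116 0.0248 0.103 ] [0.5128 0.0245 0.096 ]
[0.557  0.1569 0.167 ]
```

To row units: 0.1815 m is 0.242, 0.001 m is 0.0013.

step_hand:
  increments:
    - {"jaw":0.06,"d":[0.04,0.0013,0]}
    - {"jaw":0.06,"d":[0.0604,0.0013,0.04]}
    - {"jaw":0.06,"d":[0.0604,0.0013,0.0933]}
    - {"jaw":0.06,"d":[0.0604,0.0013,0.1467]}
    - {"jaw":0.06,"d":[0.0604,0.0013,0.2]}
    - {"jaw":0.06,"d":[0.0604,0.0013,0.2267]}
    - {"jaw":0.06,"d":[0.0604,0.0013,0.242]}
    - {"jaw":0.06,"d":[0.0604,0.0013,0.242]}
    - {"jaw":0.06,"d":[0.0604,0.0013,0.242]}

```text
t: 11.22
tcp_pos: [0.485, 0.0394, 0.0931]
tcp_rot: [-0.0, 0.005, 1.0, 0.0]
force: [-0.1, 1.5, -0.1]
width: 0.0601
grip_force: 0.0
```

```bash
python3 st.py .485 .039 .093 3.1316
```

```text
t 11.2167 tcp [0.485  0.0394 0.0931] yaw 3.1319 q [ 0.006  0.353  1.844  0.     0.945 -1.555] F [-0.1  1.5 -0.1] w 0.0601 g 0.0
shift [ 0.     -0.0004  0.0001] rot [ 0.    -0.001  0.   ]
```

step_hand:
  increments:
    - {"jaw":0.02}
    - {"jaw":0.02}
    - {"jaw":0.02}
    - {"jaw":0.02}
    - {"jaw":0.02}
    - {"jaw":0.02}

```text
t: 11.72
tcp_pos: [0.4856, 0.0408, 0.0946]
tcp_rot: [0.001, 0.004, 1.0, 0.001]
force: [-3.3, 13.6, 8.6]
width: 0.0312
grip_force: 59.7
```

```bash
python3 st.py
```

```text
t 11.7167 tcp [0.4856 0.0408 0.0946] yaw 3.1338 q [ 0.008  0.35   1.843  0.003  0.945 -1.557] F [-3.3 13.6  8.6] w 0.0312 g 59.69846069812775
```

To row units: -0.0795 m is -0.106, -0.0666 m is -0.0888.

step_hand:
  increments:
    - {"jaw":0.02,"d":[0,0.002,-0.0067]}
    - {"jaw":0.02,"d":[0,0.002,-0.0179]}
    - {"jaw":0.02,"d":[-0.0012,0.002,-0.0357]}
    - {"jaw":0.02,"d":[-0.0032,0.002,-0.0535]}
    - {"jaw":0.02,"d":[-0.0061,0.002,-0.0712]}
    - {"jaw":0.02,"d":[-0.0097,0.002,-0.0888]}
    - {"jaw":0.02,"d":[-0.0144,0.002,-0.106]}
    - {"jaw":0.02,"d":[-0.0144,0.002,-0.106]}
    - {"jaw":0.02,"d":[-0.0144,0.002,-0.106]}

```text
t: 12.47
tcp_pos: [0.4963, 0.0409, 0.1731]
tcp_rot: [0.001, 0.004, 1.0, 0.0]
force: [7.0, 0.7, -5.1]
width: 0.0311
grip_force: 60.1
```

```bash
python3 st.py
```

```text
t 12.4667 tcp [0.4963 0.0409 0.1731] yaw 3.1337 q [ 0.009  0.258  1.752  0.     1.129 -1.554] F [ 7.   0.7 -5.1] w 0.0311 g 60.13713598251343
```

To row units: -0.0728 m is -0.0971, -0.0614 m is -0.0819.

step_hand:
  increments:
    - {"jaw":0.02,"d":[-0.0068,0,-0.0171]}
    - {"jaw":0.02,"d":[-0.0131,0,-0.0339]}
    - {"jaw":0.02,"d":[-0.0204,0,-0.0503]}
    - {"jaw":0.02,"d":[-0.0283,0,-0.0663]}
    - {"jaw":0.02,"d":[-0.0369,0,-0.0819]}
    - {"jaw":0.02,"d":[-0.0464,0,-0.0971]}
    - {"jaw":0.02,"d":[-0.0464,0,-0.0971]}
    - {"jaw":0.02,"d":[-0.0464,0,-0.0971]}

```text
t: 13.13
tcp_pos: [0.5306, 0.0407, 0.2447]
tcp_rot: [-0.0, 0.004, 1.0, 0.0]
force: [4.8, 1.2, -5.2]
width: 0.0306
grip_force: 61.9
```

```bash
python3 st.py
```

```text
t 13.1333 tcp [0.5306 0.0407 0.2447] yaw 3.1335 q [ 0.008  0.261  1.572  0.     1.309 -1.555] F [ 4.8  1.2 -5.2] w 0.0306 g 61.901535987854004
```

To row units: -0.0578 m is -0.0771, -0.0508 m is -0.0677.

step_hand:
  increments:
    - {"jaw":0.02,"d":[-0.0104,0,-0.0147]}
    - {"jaw":0.02,"d":[-0.0216,0,-0.0288]}
    - {"jaw":0.02,"d":[-0.0335,0,-0.0424]}
    - {"jaw":0.02,"d":[-0.0456,0,-0.0553]}
    - {"jaw":0.02,"d":[-0.0587,0,-0.0677]}
    - {"jaw":0.02,"d":[-0.0695,0,-0.0771]}
    - {"jaw":0.02,"d":[-0.0695,0,-0.0771]}
    - {"jaw":0.02,"d":[-0.0695,0,-0.0771]}

```text
t: 13.8
tcp_pos: [0.5827, 0.0404, 0.3018]
tcp_rot: [-0.001, 0.004, 1.0, 0.0]
force: [6.0, 2.9, -8.5]
width: 0.0307
grip_force: 63.7
```

```bash
python3 st.py; python3 snap.py scene s5
```

```text
t 13.8 tcp [0.5827 0.0404 0.3018] yaw 3.1339 q [ 6.000e-03  3.430e-01  1.334e+00  1.000e-03  1.466e+00 -1.557e+00] F [ 6.   2.9 -8.5] w 0.0307 g 63.665313720703125
```

View pics/s5.png

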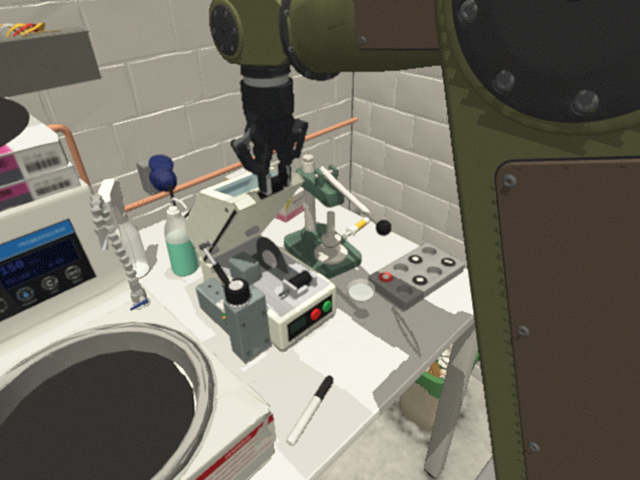

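The hood is open to about 50 degrees and held by the tab, and nothing else has moved. I'll check the angle with a circle fit.

Run:
```python
import numpy as np;from scipy.optimize import least_squares as L
p=np.array([[.4856,.0946],[.4963,.1731],[.5306,.2447],[.5827,.3018]])
r=L(lambda v:np.hypot(*(p-v[:2]).T)-v[2],[.75,.1,.265]);print(r.x,r.fun)
a=np.arctan2(p[:,1]-r.x[1],r.x[0]-p[:,0]);print(a-a[0],np.degrees(a-a[0]))
for R in(.259,.264,.269):
  c=L(lambda v:np.hypot(*(p-v).T)-R,[.75,.1]);v=c.x;a=np.arctan2(p[:,1]-v[1],v[0]-p[:,0]);print(R,v,np.degrees(a-a[0]),c.fun.round(4))
```

```text
[0.74739492 0.09811315 0.26187833] [-5.98361478e-05  1.74505188e-04 -1.76697597e-04  6.20306444e-05]
[0.         0.30362679 0.60796101 0.90427071] [ 0.         17.39653362 34.83359983 51.81089512]
0.259 [0.74463855 0.09940523] [ 0.         17.5910497  35.23238002 52.39899713] [ 0.0001  0.     -0.0003  0.0002]
0.264 [0.74942464 0.09716168] [ 0.         17.25574916 34.54537587 51.38563177] [-0.0002  0.0003 -0.0001 -0.    ]
0.269 [0.75420128 0.09492253] [ 0.         16.93240058 33.88462632 50.41009197] [-0.0004  0.0005  0.0001 -0.0003]
```

The manual's scale: shifts go in shares of 0.75 m and turns go in shares of 2 pi rad. Converting my numbers, 0.0427 m is 0.0569, 0.0419 m is 0.0559.

step_hand:
  increments:
    - {"jaw":0.02,"d":[0.0053,0,0.0047]}
    - {"jaw":0.02,"d":[0.0127,0,0.0107]}
    - {"jaw":0.02,"d":[0.0191,0,0.0167]}
    - {"jaw":0.02,"d":[0.0255,0,0.0228]}
    - {"jaw":0.02,"d":[0.034,0,0.0316]}
    - {"jaw":0.02,"d":[0.0424,0,0.0407]}
    - {"jaw":0.02,"d":[0.0493,0,0.0488]}
    - {"jaw":0.02,"d":[0.0559,0,0.0569]}
    - {"jaw":0.02,"d":[0.0559,0,0.0569]}
    - {"jaw":0.02,"d":[0.0559,0,0.0569]}
    - {"jaw":0.02,"d":[0.0559,0,0.0569]}
    - {"jaw":0.02,"d":[0.0559,0,0.0569]}

```text
t: 14.85
tcp_pos: [0.5402, 0.0406, 0.2606]
tcp_rot: [-0.0, 0.004, 1.0, 0.0]
force: [-5.8, 2.1, 6.3]
width: 0.0304
grip_force: 64.2
```

```bash
python3 st.py; python3 snap.py scene s6;python3 snap.py top t6
```

Run:
```python
import cv2,numpy as np
a=cv2.imread('pics/s6.png')[130:350,180:350];b=cv2.imread('pics/t6.png')[130:330,190:330]
o=np.zeros((570,800,3),np.uint8);a=cv2.resize(a,None,fx=2.5,fy=2.5,interpolation=2);b=cv2.resize(b,None,fx=2.6,fy=2.6,interpolation=2)
o[:a.shape[0],:a.shape[1]]=a;o[:b.shape[0],430:430+b.shape[1]]=b[:,:370];cv2.imwrite('pics/f6.png',o)
```

```text
t 14.85 tcp [0.5402 0.0406 0.2606] yaw 3.134 q [ 0.007  0.27   1.523  0.     1.349 -1.556] F [-5.8  2.1  6.3] w 0.0304 g 64.21854972839355
```

View pics/f6.png

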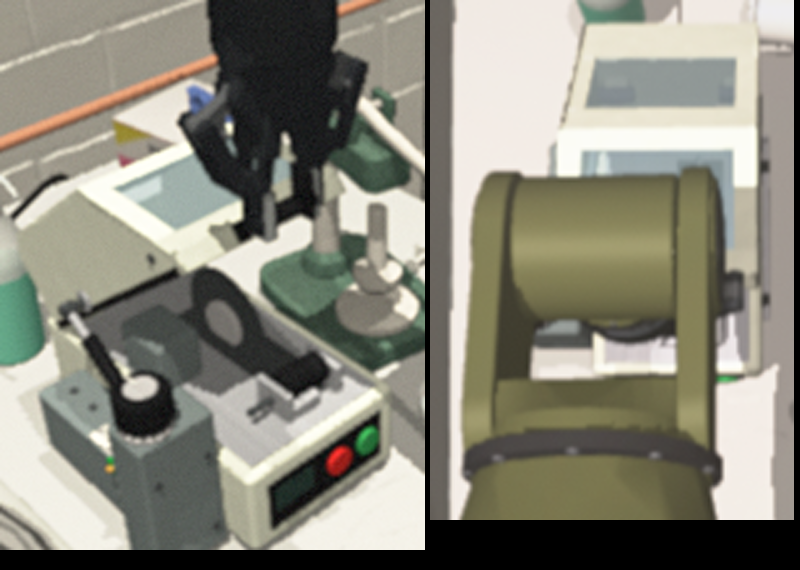

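The tab is firmly held with the hood at about 38.5 degrees, and the knob is untouched. I'll let it settle, then hand in.

step_hand:
  increments:
    - {"jaw":0.02}
    - {"jaw":0.02}
    - {"jaw":0.02}
    - {"jaw":0.02}
    - {"jaw":0.02}
    - {"jaw":0.02}

```text
t: 15.45
tcp_pos: [0.5402, 0.0407, 0.2606]
tcp_rot: [-0.0, 0.004, 1.0, 0.0]
force: [-6.0, 1.9, 5.4]
width: 0.031
grip_force: 64.2
```

```bash
python3 -c "
from bench import arm
print(arm.get_obs()['qd'].round(4));print(arm.sign_off())"
```

```text
[ 0.0002  0.0004 -0.0001  0.0006 -0.0006  0.0008]
the job is handed in; nothing more can be done
None
```

The job is handed in: the pointer was on the green mark when I last viewed it, before the lift; the hood was lifted to about 51° and is now held still by its tab at about 38.5°; nothing else on the table was touched.

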